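# Push the crate into the packing corner

### The job

Push the small teal crate of cactus pads along the table, without gripping or lifting it: first push it away from you until its long side is flush against the long metal rail, then push it along the rail until its end butts against the yellow fin in the middle of the rail, staying on the fin's side where it started. Leave it there, flush against both rail and fin, and do not disturb the red crate or any of the other loose things on the table.

Things in the scene. Friction and masses are not known exactly. Their poses are not given: they have to be found in the camera images.
- teal_crate: small teal plastic crate full of green cactus pads, a solid block: 110 mm (its x) by 150 mm (its y, long sides), 60 mm high, 0.38 to 0.68 kg, needs about 3 to 9 N to slide, briefly up to 15 N. Origin: centre of its underside. It stands loose on the robot's side of the rail, left or right of the fin, a long side roughly facing the rail (within 0.2 rad), 25 mm or more clear of rail and fin.
- stop: fixed stop. Metal rail along its y (-230 to +230 mm), 12 mm thick, 45 mm high; its flat face towards the robot is the plane x = 0. Yellow fin at the rail's middle, 12 mm thick (y -6 to +6), 45 mm high, from x = 0 to -100 mm, towards the robot. Origin: on the table, middle of the fin's root; x points away from the robot. The finished crate's centre is at x = -55, y = +81 or -81 mm.
- red_crate: red crate of the same form, size and mass as the teal one, on the other side of the fin; must stay where it is. Origin: centre of its underside.
- weight: loose brass weight, 38 mm diameter, 58 mm high, standing in front of the fin's free end; leave alone. Origin: centre of its underside.
- jar: loose glass jar with a red cap, 60 mm diameter, 75 mm high, behind the rail; leave alone. Origin: centre of its underside.
- roll: loose upright roll of white paper, 96 mm diameter, 100 mm high, to the right; leave alone. Origin: centre of its underside.
- brush: loose flat brush with a wooden handle lying on the table to the right; leave alone. Origin on its underside, near the middle of its length.
- mug: loose blue mug, 76 mm diameter, 85 mm high, to the left; leave alone. Origin: centre of its underside.
- loose_pad: loose flat green cactus pad, about 140 by 88 mm, 8 mm thick, lying behind the rail; leave alone. Origin: its middle, underside.

How it is judged:
By the outcome, as a careful person would: the job done as asked, in the order asked, and still so for the second after the job is handed in, with the robot touching nothing.
It also fails if it takes over 51 s, if anything falls off the work surface, if the arm or the gripper's body presses on something with over 40 N, if the wrist force passes 120 N, or if a joint passes its speed limit or range.

### The arm

A 6-joint arm with a two-finger parallel gripper is mounted at the origin on the work surface. World frame = base frame: x ahead of the robot, y to its left, z up, the work surface at z = 0. Lengths are in m, angles in rad, forces in N, time in s.
With the tool pointing down it reaches from about 0.3 to 0.775 m from the base axis. Payload 14.6 kg.
Tool frame: the origin (TCP) lies on the centre line of the jaws, within the pads' length; the fingertips stand 19 mm ahead of it and the grasp point (between the pads) is the TCP; y points along the fingers, x is the direction in which the jaws open and shut, and the axes are right-handed (so a half turn about y gives the same grasp; the last joint's range is limited). The gripper opens to 94 mm and grips with 3 to 60 N. Pads are 16 mm wide; open, the fingers measure 119 mm over their backs; the gripper's body (75 mm by 177 mm) begins 78 mm behind the grasp point.
Start: joints at [-1.27, 0.3, 1.521, -0, 1.321, -0.067], TCP at [0.198, -0.513, 0.224] pointing down, gripper open.
Joint ranges: [-3.03, 3.03], [-0.79, 2.21], [0.23, 2.52], [-1.04, 4.18], [0, 3.07], [-2.55, 2.55]. Speed limits (rad/s): [2.22, 2.22, 2.57, 3.14, 3.14, 3.14].

### API

Orientations are given as [roll, pitch, yaw] about the fixed x, y, z axes, in that order (R = Rz(yaw) Ry(pitch) Rx(roll)).
In Python, from station import ctrl, optics gives the robot as it stands.
- The arm moves only by the tool jog_arm, never from a script. Its argument "targets" is a list of rows, each a list of 3 entries, a list of its own where there are three numbers: the finger opening in cm, from 0 to 9.4, then the shift along the tool's x, y, z in cm, then the turn about the tool's y in rad. A call has 1 to 10 rows; each row is the pose to reach, as a shift and turn from the pose commanded when the call began, along the tool's axes at that moment; what a row does not reach only later rows make up. A row lasts 1/10 s, in which the tool goes at most 50 mm and 8.59 degrees, less where a joint would pass 70% of its speed; a pose out of reach is approached as far as the arm can. A call with a gripper value outside its range is refused whole. The fingers move at their own pace and stop on an object; "grip_force" is the grip in N (left out, the last holds). Time passes only in rows, so rows that repeat a pose let the fingers close. It gives the time, the measured TCP pose, the force and the opening at its end, in the units of the state.
- ctrl.get_obs(): the state, without advancing time (a new reading comes with each control period).
- optics.camera(name): name is "scene" or "side" or "wrist"; returns a dict with "img" (384x512x3 uint8, red, green, blue), "range_z" (384x512 float32, m along the optical axis (not along the pixel's ray), 0 where there is no reading), "camera_matrix" (3x3 intrinsics, pixels), "world_to_cam" (4x4, takes a point from world to camera coordinates); the wrist camera has in their place "mount" (4x4, takes a point from camera to tool coordinates, whose origin is the TCP and whose axes are the tool frame's). Camera axes: x right, y up, looking along -z (the intrinsics and any distortion apply to the point x, -y, -z); pixel columns grow to the right and rows downward; lengths in m; the calibration is good to about 2 mm. A picture is of the moment at which its call begins: read the wrist's pose just before it.
- ctrl.hand_in(): hands the job in, once; it reports no verdict.
The state is a dict: "time_s": time; "qpos": joint angles; "joint_vel": joint speeds; "tau": joint torques, N m; "ee_pos": TCP position; "eef_rot": TCP orientation; "force": force on the tool from outside, world axes, zero at the start; "moment": the same for the moment, N m; "grip_width": finger opening in m.
Only numpy, scipy, OpenCV 4.12 (cv2) and the standard library are available. Lean on these libraries where they do the work, as an engineer would, in place of code of your own. Each camera call takes 0.05 s, during which the arm holds its last target. There are 200 camera calls.

## Working session

There is one attempt and no reset: what is moved stays moved. The work goes in short steps, Python scripts to look and compute and a tool call to move; the robot and the scene stay as the last step left them, time stands still between calls to the robot, and variables do not carry over. Pictures are saved under pics/ and viewed, about 8 in all and at most 12, crops included, and the job is handed in when it is done.

Besides the shell and the picture viewer there is one more tool, called after "Emit:" as name(argument=value, ...) on one line, values as JSON. jog_arm: Moves the arm, as the interface text tells. Its arguments: {"type":"object","properties":{"targets":{"type":"array","items":{"type":"array"}},"grip_force":{"type":"number"}},"required":["targets"]}

```bash
mkdir -p pics; ls
cat > h.py <<'E'
import numpy as np, cv2
from station import ctrl, optics
def snap(n,f=None):
    c=optics.camera(n)
    if f: cv2.imwrite('pics/'+f,c['img'][:,:,::-1])
    return c
def pts(c,T=None):
    z=c['range_z'];K=c['camera_matrix'];v,u=np.mgrid[:384,:512]
    p=np.stack([(u-K[0,2])/K[0,0]*z,-(v-K[1,2])/K[1,1]*z,-z,np.ones_like(z)],-1)
    M=np.linalg.inv(c['world_to_cam']) if T is None else T
    return (p@M.T)[...,:3]
E
python3 - <<'E'
from h import *
print(ctrl.get_obs())
ims=[]
for n in('scene','side'):
    c=snap(n);np.savez(n+'.npz',**c);print(n,[k for k in c],c['camera_matrix'].tolist(),np.round(c['world_to_cam'],3).tolist());ims.append(c['img'])
cv2.imwrite('pics/a.png',np.hstack(ims)[:,:,::-1][:, :])
cv2.imwrite('pics/a.png',cv2.resize(np.vstack(ims)[:,:,::-1],(400*1,600)) if 0 else ims[0][:,:,::-1])
cv2.imwrite('pics/b.png',ims[1][:,:,::-1])
E
```

```text
pics
{'time_s': 0.0, 'qpos': array([-1.26960475e+00,  3.00492573e-01,  1.52158562e+00, -8.29739494e-06,
        1.32068756e+00, -6.65946284e-02]), 'joint_vel': array([-1.13875253e-03,  2.43507002e-03, -1.07306632e-05,  1.65577769e-03,
       -1.31638972e-03, -7.05047739e-04]), 'tau': array([-8.55256494e-04, -5.31812525e+01, -3.52735126e+01,  7.08008185e-02,
        2.44121393e-02, -9.45766601e-05]), 'ee_pos': array([ 0.19767959, -0.51299013,  0.22387262]), 'eef_rot': array([-1.57072628e+00,  1.17103295e-03, -1.20300802e+00]), 'force': array([-0.29345535, -1.39538991,  0.28761049]), 'moment': array([ 0.00914659, -0.02791849, -0.03926229]), 'grip_width': 0.09408440662508731}
scene ['img', 'range_z', 'camera_matrix', 'world_to_cam'] [[463.49206517401365, 0.0, 258.0677936949388], [0.0, 463.49206517401365, 185.28496813975065], [0.0, 0.0, 1.0]] [[-0.885, 0.465, -0.004, 0.51], [-0.314, -0.591, 0.743, 0.159], [0.343, 0.659, 0.669, -1.628], [0.0, 0.0, 0.0, 1.0]]
side ['img', 'range_z', 'camera_matrix', 'world_to_cam'] [[367.19733106490236, 0.0, 255.83562744407254], [0.0, 367.19733106490236, 188.25864638334102], [0.0, 0.0, 1.0]] [[-0.807, -0.59, 0.015, 0.458], [0.368, -0.484, 0.794, -0.242], [-0.461, 0.646, 0.608, -0.889], [0.0, 0.0, 0.0, 1.0]]
```

View pics/a.png

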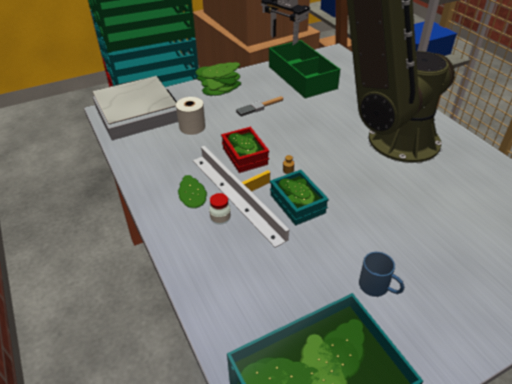

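View pics/b.png

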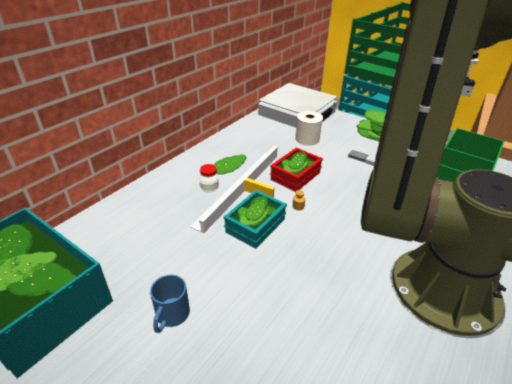

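The scene view shows the teal crate at about (299,196), left of the fin (258,181). The rail runs from (203,155) to (282,236), with the red crate at (246,148), the weight at (289,163), the mug at (378,274) and the jar at (220,207). The side view agrees: teal (255,217), rail (195,225) to (277,150), weight (299,200).

```bash
cat > m.py <<'E'
from h import *
def seg(c,T=None):
    P=pts(c,T);h=cv2.cvtColor(c['img'],cv2.COLOR_RGB2HSV).astype(int);H,S,V=h[...,0],h[...,1],h[...,2]
    ok=(c['range_z']>0)&(P[...,0]>.3)&(P[...,0]<.85)&(abs(P[...,1])<.35)
    z=P[...,2]
    top=ok&(z>.053)&(z<.066)
    R={}
    for n,m in dict(teal=top&(H>85)&(H<100)&(S>120),red=top&((H<6)|(H>174))&(S>130),
        fin=ok&(H>17)&(H<32)&(S>120)&(z>.038)&(z<.05),
        rail=ok&(S<50)&(z>.038)&(z<.05),brass=ok&(H>8)&(H<24)&(S>90)&(z>.03)&(z<.065)).items():
        k,l,st,_=cv2.connectedComponentsWithStats(m.astype(np.uint8))
        if k<2: continue
        i=1+st[1:,4].argmax(); q=P[(l==i) if n in('rail','brass','fin') else m]
        r=cv2.minAreaRect((q[:,:2]*1000).astype(np.float32))
        R[n]=(len(q),np.round(r[0],1),np.round(r[1],1),round(r[2],2),np.round(cv2.boxPoints(r)).astype(int).tolist(),np.round(np.median(q[:,2])*1000,1))
    return R
if __name__=='__main__':
    for n in('scene','side'):
        print(n)
        for k,v in seg(dict(np.load(n+'.npz'))).items(): print(' ',k,*v)
E
python3 m.py
```

```text
scene
  teal 465 [495.8 101.1] [112.3 154.5] 0.83 [[439, 178], [441, 23], [553, 25], [551, 179]] 58.4
  red 357 [585.9 -81.5] [397.6 157.1] 62.12 [[424, -221], [562, -294], [748, 57], [609, 131]] 58.2
  fin 118 [572. -21.] [98.3 16.7] 7.07 [[522, -19], [524, -35], [622, -23], [620, -7]] 43.2
  rail 531 [626.6 -14.7] [ 16.6 463.6] 7.22 [[589, 214], [648, -246], [664, -244], [606, 216]] 43.5
  brass 170 [572. -21.] [98.3 16.7] 7.07 [[522, -19], [524, -35], [622, -23], [620, -7]] 42.0
side
  teal 519 [496.8 100.8] [111. 153.] 0.44 [[441, 177], [442, 24], [553, 25], [552, 178]] 58.1
  red 352 [578.2 -79.9] [396.2 152.8] 65.01 [[425, -227], [564, -292], [731, 67], [593, 132]] 57.9
  fin 109 [572.7 -22.3] [95.9 14.7] 9.18 [[524, -23], [527, -37], [621, -22], [619, -7]] 42.9
  rail 444 [629.3 -14.8] [ 15.8 460.4] 7.36 [[592, 212], [651, -244], [667, -242], [608, 214]] 43.0
  brass 116 [442.  -44.3] [33.1 32.3] 30.44 [[420, -39], [436, -67], [464, -50], [448, -22]] 37.5
```

Emit:
jog_arm(targets=[[9.4, [-22.7, 0, 28.2], 0.241], [9.4, [-22.7, 0, 28.2], 0.241], [9.4, [-22.7, 0, 28.2], 0.241], [9.4, [-22.7, 0, 28.2], 0.241], [9.4, [-22.7, 0, 28.2], 0.241], [9.4, [-22.7, 0, 28.2], 0.241], [9.4, [-22.7, 0, 28.2], 0.241], [9.4, [-22.7, 0, 28.2], 0.241], [9.4, [-48.6, 0, 41.1], 0.241], [9.4, [-48.6, 0, 41.1], 0.241]])

```text
time_s: 1.1
ee_pos: [0.3884, -0.0996, 0.2242]
eef_rot: [-1.571, 0.0, -1.446]
force: [1.7, -0.6, 0.0]
grip_width: 0.0941
```

Emit:
jog_arm(targets=[[9.4, [-18.4, 0, 4.2], 0], [9.4, [-18.4, 0, 4.2], 0], [9.4, [-18.4, 0, 4.2], 0], [9.4, [-18.4, 0, 4.2], 0], [9.4, [-18.4, 0, 4.2], 0], [9.4, [-18.4, 0, 4.2], 0], [9.4, [-18.4, 0, 4.2], 0]])

```text
time_s: 1.8
ee_pos: [0.4071, 0.0863, 0.2243]
eef_rot: [-1.571, -0.0, -1.445]
force: [-0.2, 0.2, 0.5]
grip_width: 0.0941
```

```bash
cat > w.py <<'E'
from h import *;from m import seg
import sys
from scipy.spatial.transform import Rotation as R
o=ctrl.get_obs();c=snap('wrist',sys.argv[1])
T=np.eye(4);T[:3,:3]=R.from_euler('xyz',o['eef_rot']).as_matrix();T[:3,3]=o['ee_pos']
print(o['time_s'],o['ee_pos'].round(4),o['eef_rot'].round(4),o['qpos'].round(2),o['force'].round(1))
for k,v in seg(c,T@c['mount']).items(): print(' ',k,*v)
E
python3 w.py w1.png
```

```text
1.8 [0.4071 0.0863 0.2243] [-1.5711e+00 -2.0000e-04 -1.4451e+00] [ 0.12 -0.    1.87 -0.    1.28  1.57] [-0.2  0.2  0.5]
  teal 4025 [496.5  98.3] [109.5 149.5] 0.73 [[441, 172], [443, 23], [552, 24], [550, 174]] 60.8
  red 2609 [ 533.8 -158.5] [105.5 110.5] 86.96 [[476, -208], [586, -214], [592, -109], [481, -103]] 60.5
  fin 1286 [572.2 -24.1] [100.5  16.1] 5.23 [[521, -21], [523, -37], [623, -27], [622, -11]] 45.6
  rail 293 [606.7  99.5] [  1.5 222.8] 7.23 [[592, 210], [620, -11], [621, -11], [593, 210]] 40.1
  brass 721 [443.1 -46. ] [31.1 35.6] 71.37 [[421, -55], [455, -66], [465, -37], [431, -26]] 51.4
```

View pics/w1.png

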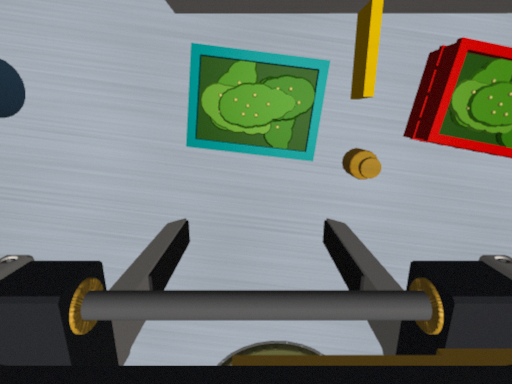

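The wrist view shows the teal crate at about (258,102), with the fin (368,45) and weight (362,164) clear of the fingers. All three views agree to about 2 mm. I'll go down and push towards the rail.

Emit:
jog_arm(targets=[[9.4, [0, 5, 0], 0], [9.4, [0, 10, 0], 0], [9.4, [0, 15, 0], 0], [9.4, [0, 18.8, 0], 0], [9.4, [0, 18.8, 0], 0], [9.4, [0, 18.8, 0.4], 0], [9.4, [0, 18.8, 0.8], 0], [9.4, [0, 18.8, 1.1], 0], [9.4, [0, 18.8, 1.4], 0], [9.4, [0, 18.8, 1.7], 0]])

```text
time_s: 2.85
ee_pos: [0.4246, 0.0896, 0.0372]
eef_rot: [-1.569, -0.0, -1.444]
force: [0.4, 0.0, -0.3]
grip_width: 0.094
```

Emit:
jog_arm(targets=[[9.4, [0, 0, 0.3], 0], [9.4, [0, 0, 0.6], 0], [9.4, [0, 0, 0.9], 0], [9.4, [0, 0, 1.2], 0], [9.4, [0, 0, 1.5], 0], [9.4, [0, 0, 1.8], 0], [9.4, [0, 0, 2.1], 0], [9.4, [0, 0, 2.4], 0], [9.4, [0, 0, 2.7], 0], [9.4, [0, 0, 3.0], 0]])

```text
time_s: 3.85
ee_pos: [0.4539, 0.0935, 0.0364]
eef_rot: [-1.571, 0.0, -1.444]
force: [-3.9, -0.4, 1.6]
grip_width: 0.0939
```

```bash
cat > s.py <<'E'
from h import *;from m import seg
O=np.array([621.8,-15.6]);a=.1265;Rm=np.array([[np.cos(a),np.sin(a)],[-np.sin(a),np.cos(a)]])
o=ctrl.get_obs();print(o['time_s'],o['ee_pos'].round(4),o['force'].round(1),'tcp in stop',(Rm@(o['ee_pos'][:2]*1000-O)).round(1))
for n in('scene','side'):
    r=seg(snap(n))
    for k in('teal','brass'):
      if k in r: print(n,k,r[k][0],(Rm@(r[k][1]-O)).round(1),r[k][2],'ang-stop',r[k][3]-np.degrees(a),r[k][5])
E
python3 s.py
```

```text
3.85 [0.4539 0.0935 0.0364] [-3.9 -0.4  1.6] tcp in stop [-152.8  129.4]
scene teal 498 [-92.5 137.3] [119.3 157.1] ang-stop -0.20791610840491348 58.1
scene brass 164 [-49.8   1.9] [97.6 19.4] ang-stop -1.187916108404914 42.3
side teal 348 [-87.8 138.2] [111.  152.2] ang-stop -0.057916108404913125 58.1
side brass 114 [-182.1   -5.5] [32.5 35.2] ang-stop 3.0820838915950866 37.2
```

Emit:
jog_arm(targets=[[9.4, [0, 0, 0.3], 0], [9.4, [0, 0, 0.6], 0], [9.4, [0, 0, 0.9], 0], [9.4, [0, 0, 1.2], 0], [9.4, [0, 0, 1.5], 0], [9.4, [0, 0, 1.8], 0], [9.4, [0, 0, 2.1], 0], [9.4, [0, 0, 2.4], 0], [9.4, [0, 0, 2.7], 0], [9.4, [0, 0, 2.9], 0]])

```text
time_s: 4.95
ee_pos: [0.4827, 0.097, 0.0365]
eef_rot: [-1.571, -0.0, -1.444]
force: [-4.6, -0.6, 2.8]
grip_width: 0.0936
```

Emit:
jog_arm(targets=[[9.4, [0, 0, 0.1], 0], [9.4, [0, 0, 0.2], 0], [9.4, [0, 0, 0.3], 0], [9.4, [0, 0, 0.3], 0]])

```text
time_s: 5.35
ee_pos: [0.4857, 0.0974, 0.0364]
eef_rot: [-1.57, -0.0, -1.444]
force: [-1.5, -0.4, -0.6]
grip_width: 0.0936
```

```bash
python3 s.py
```

```text
5.35 [0.4857 0.0974 0.0364] [-1.5 -0.4 -0.6] tcp in stop [-120.8  129.3]
scene teal 512 [-57.9 137.8] [116.3 153.2] ang-stop -0.09791610840491316 58.2
scene brass 170 [-50.4   0.4] [98.9 19.1] ang-stop -0.5579161084049131 42.0
side teal 301 [-57.6 138.3] [108.2 152. ] ang-stop -0.6379161084049132 58.1
side brass 114 [-181.8   -6. ] [33.1 31.5] ang-stop 23.562083891595087 37.2
```

Emit:
jog_arm(targets=[[9.4, [0, 0, 0.05], 0], [9.4, [0, 0, 0.1], 0], [9.4, [0, 0, 0.15], 0], [9.4, [0, 0, 0.2], 0]])

```text
time_s: 5.85
ee_pos: [0.4874, 0.0976, 0.0365]
eef_rot: [-1.571, 0.0, -1.444]
force: [-4.7, 0.1, 2.1]
grip_width: 0.0945
```

Emit:
jog_arm(targets=[[9.4, [0, 0, 0.05], 0], [9.4, [0, 0, 0.1], 0], [9.4, [0, 0, 0.1], 0]])

```text
time_s: 6.15
ee_pos: [0.4877, 0.0977, 0.0365]
eef_rot: [-1.573, -0.0, -1.444]
force: [-10.9, -2.2, 8.3]
grip_width: 0.094
```

Emit:
jog_arm(targets=[[9.4, [0, 0, 0.03], 0], [9.4, [0, 0, 0.06], 0], [9.4, [0, 0, 0.06], 0]])

```text
time_s: 6.45
ee_pos: [0.4877, 0.0977, 0.0365]
eef_rot: [-1.574, -0.0, -1.444]
force: [-16.3, -3.3, 13.2]
grip_width: 0.094
```

Force rose to 16 N with no more motion, so the crate is seated on the rail. Backing off and up to check.

Emit:
jog_arm(targets=[[9.4, [0, 0, -0.5], 0], [9.4, [0, 0, -2], 0], [9.4, [0, 0, -4], 0], [9.4, [0, -5, -4], 0], [9.4, [0, -10, -4], 0], [9.4, [0, -15, -4], 0], [6, [0, -18.8, -4], 0], [6, [0, -18.8, -4], 0]])

```text
time_s: 7.25
ee_pos: [0.4514, 0.093, 0.2296]
eef_rot: [-1.561, -0.0, -1.444]
force: [0.3, 0.6, -0.6]
grip_width: 0.0813
```

```bash
python3 s.py; python3 w.py w2.png
python3 - <<'E'
from h import *
c=snap('scene');P=pts(c);z=P[...,2]
m=(abs(P[...,2]-.083)<.006); s=np.zeros_like(m); s[240:300,350:410]=1
q=P[m&s]; print('mug rim',len(q),q.min(0),q.max(0))
E
```

```text
7.25 [0.4514 0.093  0.2296] [ 0.3  0.6 -0.6] tcp in stop [-155.4  129.3]
scene teal 498 [-53.8 137.1] [111.2 155.8] ang-stop -0.1879161084049139 58.3
scene brass 167 [-51.1   0.8] [99.4 18. ] ang-stop -0.17791610840491323 42.0
side teal 473 [-55.4 138.1] [108.5 152.5] ang-stop -0.3279161084049136 58.2
side brass 115 [-182.    -5.5] [33.4 33.7] ang-stop 14.922083891595088 37.4
7.35 [0.4496 0.0928 0.2247] [-1.5688  0.     -1.444 ] [0.12 0.09 1.77 0.   1.28 1.57] [-0.2  0.6 -0.8]
  teal 4125 [550.2 111.6] [108.8 149.9] 7.37 [[487, 179], [506, 30], [614, 44], [595, 193]] 60.8
  red 2401 [ 534.  -163.4] [115.2 109.6] 87.04 [[476, -218], [586, -224], [592, -109], [482, -103]] 60.5
  fin 1167 [572.8 -24. ] [99.9 15.4] 5.44 [[522, -21], [524, -36], [623, -27], [622, -12]] 45.6
  rail 3702 [623.1  19.1] [ 13.  387.1] 7.26 [[592, 210], [641, -174], [654, -172], [605, 212]] 45.7
  brass 680 [444.1 -46.2] [30.3 35.6] 53.31 [[421, -48], [449, -69], [467, -45], [439, -23]] 49.5
mug rim 228 [0.43952262 0.40083274 0.07703721] [0.51606705 0.48189007 0.08738041]
```

View pics/w2.png

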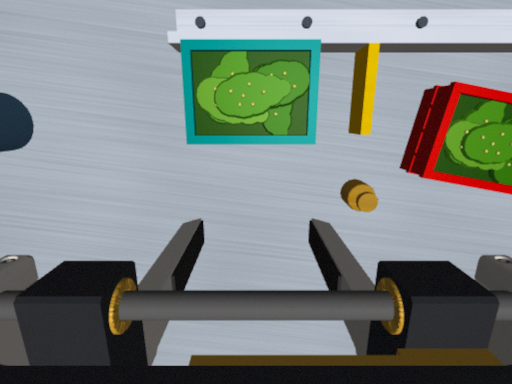

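Flush on the rail: angle within about 0.3° and centre x' about −55 in all three views. Next I turn the tool 90° and go round to the outer end.

Emit:
jog_arm(targets=[[5, [-11.6, 0, 10.2], -1.571], [5, [-11.6, 0, 10.2], -1.571], [5, [-11.6, 0, 10.2], -1.571], [5, [-11.6, 0, 10.2], -1.571], [5, [-11.6, 0, 10.2], -1.571], [5, [-11.6, 0, 10.2], -1.571], [5, [-11.6, 0, 10.2], -1.571], [5, [-11.6, 0, 10.2], -1.571], [5, [-11.6, 0, 10.2], -1.571], [5, [-11.6, 0, 10.2], -1.571]])

```text
time_s: 8.45
ee_pos: [0.5356, 0.2206, 0.2226]
eef_rot: [-1.571, 0.003, 0.062]
force: [0.4, -0.3, -0.1]
grip_width: 0.0499
```

Emit:
jog_arm(targets=[[5, [0, 0, 0], -0.071], [5, [0, 0, 0], -0.071], [5, [0, 0, 0], -0.071]])

```text
time_s: 8.75
ee_pos: [0.5357, 0.2207, 0.2233]
eef_rot: [-1.571, 0.002, 0.125]
force: [-0.9, 0.1, 0.2]
grip_width: 0.0506
```

Emit:
jog_arm(targets=[[5, [0, 5, 0], 0], [5, [0, 10, 0], 0], [5, [0, 15, 0], 0], [5, [0, 18.7, 0], 0], [5, [0, 18.7, 0], 0], [5, [0, 18.7, -0.5], 0], [5, [0, 18.7, -1.0], 0], [5, [0, 18.7, -1.4], 0], [5, [0, 18.7, -1.7], 0], [5, [0, 18.7, -2.0], 0]])

```text
time_s: 9.75
ee_pos: [0.5388, 0.2006, 0.0383]
eef_rot: [-1.571, -0.001, 0.127]
force: [-0.2, 0.7, 0.2]
grip_width: 0.0498
```

Emit:
jog_arm(targets=[[5, [0, 0, -0.3], 0], [5, [0, 0, -0.6], 0], [5, [0, 0, -0.9], 0], [5, [0, 0, -1.2], 0], [5, [0, 0, -1.5], 0], [5, [0, 0, -1.8], 0], [5, [0, 0, -2.1], 0], [5, [0, 0, -2.4], 0], [5, [0, 0, -2.7], 0], [5, [0, 0, -3], 0]])

```text
time_s: 10.75
ee_pos: [0.5422, 0.1714, 0.0376]
eef_rot: [-1.57, -0.0, 0.127]
force: [-1.9, 6.0, 2.7]
grip_width: 0.05
```

```bash
python3 s.py
```

```text
10.75 [0.5422 0.1714 0.0376] [-1.9  6.   2.7] tcp in stop [-55.4 195.6]
scene teal 330 [-53.8 113.1] [111.  155.9] ang-stop 0.26208389159508627 58.6
scene brass 162 [-50.4   0.3] [96.2 18.7] ang-stop -0.6579161084049137 41.9
side teal 254 [-55.9 112.7] [106.8 154. ] ang-stop -0.04791610840491334 58.0
side brass 113 [-181.6   -6.1] [32.8 32.1] ang-stop 23.332083891595083 38.0
```

Emit:
jog_arm(targets=[[5, [0, 0, -0.3], 0], [5, [0, 0, -0.6], 0], [5, [0, 0, -0.9], 0], [5, [0, 0, -1.2], 0], [5, [0, 0, -1.5], 0], [5, [0, 0, -1.8], 0], [5, [0, 0, -2.1], 0], [5, [0, 0, -2.4], 0], [5, [0, 0, -2.6], 0], [5, [0, 0, -2.7], 0]])

```text
time_s: 11.85
ee_pos: [0.5457, 0.1445, 0.0376]
eef_rot: [-1.57, -0.0, 0.127]
force: [-1.1, 5.5, 3.6]
grip_width: 0.0497
```

Emit:
jog_arm(targets=[[5, [0, 0, -0.05], 0], [5, [0, 0, -0.1], 0], [5, [0, 0, -0.15], 0], [5, [0, 0, -0.2], 0], [5, [0, 0, -0.2], 0]])

```text
time_s: 12.35
ee_pos: [0.5459, 0.1426, 0.0376]
eef_rot: [-1.57, -0.0, 0.127]
force: [-0.7, 4.7, 2.6]
grip_width: 0.0498
```

Emit:
jog_arm(targets=[[5, [0, 0, -0.05], 0], [5, [0, 0, -0.1], 0], [5, [0, 0, -0.15], 0], [5, [0, 0, -0.2], 0], [5, [0, 0, -0.2], 0]])

```text
time_s: 12.85
ee_pos: [0.5462, 0.1406, 0.0376]
eef_rot: [-1.57, -0.0, 0.127]
force: [-1.5, 6.1, 3.1]
grip_width: 0.0503
```

Emit:
jog_arm(targets=[[5, [0, 0, -0.05], 0], [5, [0, 0, -0.1], 0], [5, [0, 0, -0.1], 0]])

```text
time_s: 13.15
ee_pos: [0.5463, 0.1397, 0.0376]
eef_rot: [-1.571, -0.0, 0.127]
force: [-0.4, 4.4, 3.9]
grip_width: 0.0499
```

Emit:
jog_arm(targets=[[5, [0, 0, -0.05], 0], [5, [0, 0, -0.1], 0], [5, [0, 0, -0.1], 0]])

```text
time_s: 13.45
ee_pos: [0.5463, 0.1392, 0.0376]
eef_rot: [-1.57, -0.0, 0.127]
force: [-1.3, 9.1, 3.4]
grip_width: 0.0499
```

Emit:
jog_arm(targets=[[5, [0, 0, -0.05], 0], [5, [0, 0, -0.1], 0], [5, [0, 0, -0.1], 0]])

```text
time_s: 13.75
ee_pos: [0.5463, 0.1391, 0.0376]
eef_rot: [-1.568, -0.0, 0.127]
force: [-2.3, 16.5, 2.2]
grip_width: 0.0502
```

Same stalled signature against the fin (16.5 N, no motion). Backing away and checking.

Emit:
jog_arm(targets=[[5, [0, 0, 0.5], 0], [5, [0, 0, 2], 0], [5, [0, 0, 4], 0], [5, [0, -5, 5], 0], [5, [0, -10, 5], 0], [5, [0, -15, 5], 0], [5, [0, -18, 5], 0], [5, [0, -18, 5], 0]])

```text
time_s: 14.55
ee_pos: [0.5414, 0.1879, 0.2222]
eef_rot: [-1.57, -0.007, 0.127]
force: [-0.5, 0.5, -0.3]
grip_width: 0.0507
```

```bash
python3 s.py; python3 w.py w3.png
python3 - <<'E'
from h import *
c=snap('scene')
cv2.imwrite('pics/s3.png',cv2.resize(c['img'][120:250,160:340,::-1],None,fx=4,fy=4,interpolation=cv2.INTER_CUBIC))
E
```

```text
14.55 [0.5414 0.1879 0.2222] [-0.5  0.5 -0.3] tcp in stop [-54.1 212. ]
scene teal 461 [-53.9  80.8] [111.3 155.7] ang-stop 0.8720838915950857 58.4
scene brass 50 [-175.7   -6.1] [30.  32.8] ang-stop 27.352083891595086 34.5
side teal 436 [-54.4  80.5] [109.7 153.1] ang-stop 0.2920838915950865 58.0
side brass 114 [-181.7   -6.7] [33.8 29.4] ang-stop 26.262083891595083 37.5
14.65 [0.54   0.1874 0.2172] [-1.5711e+00 -2.0000e-04  1.2710e-01] [ 0.27  0.35  1.47 -0.    1.32  0.14] [-0.4 -0.3  0.5]
  teal 1995 [557.3  54.9] [109.4 150.3] 7.4 [[493, 122], [513, -27], [621, -13], [602, 136]] 60.6
  rail 555 [602.8 176.2] [12.4 68.2] 7.28 [[592, 209], [601, 142], [613, 143], [605, 211]] 45.7
```

View pics/s3.png

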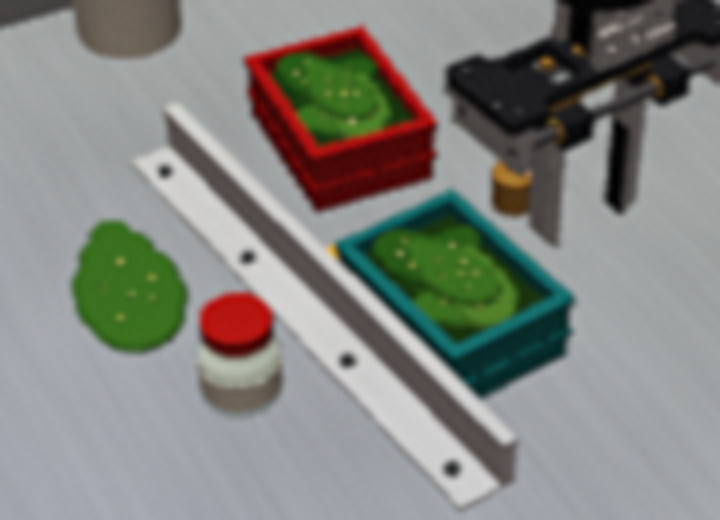

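View pics/w3.png

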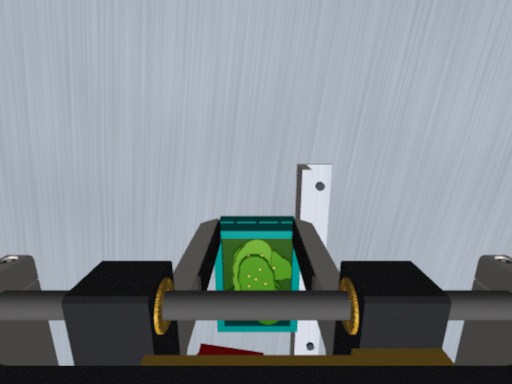

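The scene crop shows the teal crate seated along the rail at about (455,290), with its end against the fin (335,252). The red crate, weight and jar have not moved. The wrist view shows the crate edge running along the rail.

```bash
python3 -c "
from station import ctrl
print(ctrl.hand_in())"
```

```text
the job is handed in; nothing more can be done
None
```

The teal crate is flush against the rail and butted against the left side of the fin, and the job is handed in at about 15 s.

**What I did:** I pushed the crate away with both open fingers on its long side until it stopped at the rail, at 16 N with no more motion. Then I pushed its outer end along the rail until it stopped at the fin, at 16.5 N. After that I backed the arm off and raised it clear.

**Last checks:**
- **Position:** the scene and side cameras put the crate centre at x' about −54 and y' about +81 mm; the target is −55 and +81.
- **Angle:** the crate is parallel to the rail within 0.1° by the wrist view and 0.3° by the side view. The scene camera read 0.9°, which I put down to its coarse depth.
- **Disagreement:** the wrist view read y' about 2–3 mm lower. It had shown the fin shifted by about the same amount earlier, so this looks like calibration error.
- **Other objects:** the weight measured unmoved by the side camera. The red crate, jar and loose pad looked untouched in the last picture. I did not re-measure the roll, brush or mug, but the arm did not go near them down at table level.

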